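Recharge and seal the humidity-buffer chest

ROBOT

A 6-joint arm with a two-finger parallel gripper is mounted at the origin on the work surface. World frame = base frame: x ahead of the robot, y to its left, z up, the work surface at z = 0. Lengths are in mm, angles in rad, forces in N, time in s.
With the tool pointing down it reaches from about 400 to 925 mm from the base axis. Payload 12.5 kg.
Tool frame: the origin (TCP) lies midway between the tips of the shut fingers; the grasp point (between the pads) lies 19 mm behind it (env.grip_depth is the distance from the TCP to the grasp point, in mm); z points along the fingers, y is the line along which they close (so a half turn about z gives the same grasp; the last joint's range is limited). The gripper opens to 95 mm and grips with 3 to 60 N. Pads are 20 mm wide; open, the fingers measure 119 mm over their backs; the gripper's body (75 mm by 180 mm) begins 59 mm behind the grasp point.
Start: joints at [-1.308, 0.491, 1.559, -0, 1.092, -0.106], TCP at [225.334, -582.985, 214.661] pointing down, gripper open.
Joint ranges: [-3.1, 3.1], [-0.84, 2.19], [0.05, 2.79], [-1.13, 4.28], [0.06, 2.93], [-2.69, 2.69]. Speed limits (rad/s): [2.22, 2.22, 2.79, 3.14, 3.14, 3.14].

INTERFACE

Orientations are given as [roll, pitch, yaw] about the fixed x, y, z axes, in that order (R = Rz(yaw) Ry(pitch) Rx(roll)).
In Python, from cell import monitor, viewer, order, env gives the robot as it stands.
- The arm moves only by the tool move_arm, never from a script. Its argument "moves" is one flat list of numbers, 4 for each row, row after row: the shift along the tool's x, y, z normalised to -1 to 1, where 1 is 0.15 m, then the turn about the tool's z normalised to -1 to 1, where 1 is pi/2 rad. A call has 1 to 10 rows; each row shifts and turns the commanded pose from where the row before left it, along the tool's axes as they then stand; what a row does not reach is not made up. A row lasts 1/8 s, in which the tool goes at most 62.5 mm and 10.7 degrees, less where a joint would pass 70% of its speed; a pose out of reach is approached as far as the arm can. A call with a number of a shift or a turn outside -1 to 1 is refused whole. A call with a gripper value outside its range is refused whole. "claw" is the finger opening in mm, from 0 to 95.1, set as the call begins (left out, the last holds). The fingers move at their own pace and stop on an object; the grip force is fixed at half the most. Time passes only in rows, so rows that do not move let the fingers close. It gives the time, the measured TCP pose, the force, the opening and the grip force at its end, in the units of the state.
- monitor.state(): the state, without advancing time (a new reading comes with each control period).
- viewer.read_camera(name): name is "scene" or "top" or "wrist"; returns the picture (480x640x3 uint8, red, green, blue); there is no depth.
- viewer.camera_info(name): a dict with "K" (3x3 intrinsics, pixels), "camera_from_world" (4x4, takes a point from world to camera coordinates). Camera axes: x right, y down, z forward; pixel columns grow to the right and rows downward; lengths in mm; the calibration is good to about 2 mm. A picture is of the moment at which its call begins: read the wrist's pose just before it. camera_info takes no time and is no camera call; for the wrist camera it gives the pose at the moment of the call.
- order.job_done(): hands the job in; it is judged then, once.
The state is a dict: "t": time; "joints": joint angles; "qvel": joint speeds; "tau": joint torques, N m; "eef_pos": TCP position; "tcp_rot": TCP orientation; "ft_force": force on the tool from outside, world axes, zero at the start; "moment": the same for the moment, N m; "opening": opening from 0.0 (shut) to 1.0 (fully open); "grip_force": force on a finger pad.
Only numpy, scipy, OpenCV 4.12 (cv2) and the standard library are available. Lean on these libraries where they do the work, as an engineer would, in place of code of your own. Each camera call takes 0.05 s, during which the arm holds its last target. There are 200 camera calls.

TASK

On the paper conservator's bench, lower the white humidity-buffer ball gently to the bottom of the open chest's well and leave it sitting in the small ring there, then swing the access panel shut. Turn the panel's quarter-turn fastener clockwise until its slot lines up with the two raised marks beside it, then press the panel down with the fingers, fully home against the frame but without leaning hard on it, and finish while still holding it pressed. Leave the beaker, jar and brush where they are.

Things in the scene. Friction and masses are not known exactly. Their poses are not given: they have to be found in the camera images.
- chest: fixed grey painted open-topped box 200 (its x) x 170 (its y) x 115 mm high; walls and floor 12 mm thick, so the well is 176 x 146 mm and 103 mm deep. Origin: centre of its underside, on the table; z up. The panel is hinged along its +y top edge; a flat dial (9 mm proud) is on its -x face. It stands at a different place and yaw (up to 0.3 rad) each time.
- seat (a point): centre of the well's floor, in the middle of the small black ring there (outer radius 24, inner radius 17, 8 mm high). The ball sitting in the ring has its centre 28 mm above this point.
- ball_center (a point): centre of the white ball, 52 mm diameter, about 0.12 kg, smooth. It is loose.
- stand: fixed grey ring (outer radius 24, inner radius 17, 8 mm high) on the table on which the ball waits, the ball's centre 28 mm above the table. Origin: centre of its underside.
- hinge (a joint): angle of the access panel, rad: 0 shut (panel level over the well), 1.57 standing upright, 1.95 fully open. The axis runs along the chest's x, 90 mm to +y of the chest's origin and 121 mm above the table; opening raises the panel's -y edge. The hinge is stiff: the panel stays wherever it is left (about 0.35 N m of friction), so pushing its outer face near the free edge takes 1 to 4 N.
- panel: plain aluminium plate 200 (x) x 170 (y) x 10 mm thick. Origin: centre of its underside (the face towards the well); z out of its outer face; when shut its axes are the chest's axes and it lies over the chest, outline to outline. The hinge axis lies in the plane of the underside, 90 mm to +y of the origin; the free edge is at y = -85 mm. Shut but not pressed its underside rests on a gasket 6 mm above the chest's rim, outer face 131 mm above the table; pressed home, 125 mm.
- squeeze (a joint): how far the panel is pressed towards the frame against its springy gasket, m: 0 not pressed, 0.006 fully home, where it stops dead. When shut it begins to give at about 3 N and is home at about 9 N; 10 to 20 N is plenty, over 30 N is leaning hard. It springs back when released.
- fastener (a joint): turn of the quarter-turn fastener, rad, growing clockwise seen from outside the panel (from above when shut). At 0 the wing and its slot lie along the panel's y; at 1.571 they lie along the panel's x, in line with the two raised marks (bars 20 x 4 x 2 mm, centred 36 mm either side of the fastener). It does not stop there (the end stop is at 2.1). It stays where left (0.06 N m of friction).
- wing (a point): point on the fastener's axis, 18 mm above the panel's outer face, at mid height of its wing. The fastener is 40 mm to -y of the panel's centre: a round head (radius 20, 6 mm high) and on it an upright wing 12 mm thick, 40 mm long, from 6 to 30 mm above the panel's outer face, with a dark slot along its top. The wing can be pinched across its 12 mm.
- beaker: loose glass beaker, 84 mm across, 110 mm high, bystander. Origin: centre of its underside.
- jar: loose closed white jar, 66 mm across, 85 mm high, bystander. Origin: centre of its underside.
- brush: loose flat brush, 200 x 42 x 20 mm, lying on the table, bystander. Origin: about its middle, at the table; x towards the bristles.
Not all that is in view belongs to the job. There is more than one size of the part that bears ball_center; the job needs the largest.

How it is judged (in metres and radians):
On the way, in this order (a step that is already met when the one before it is completed fails the run):
1. the ball sits released in the ring at the bottom of the well (horizontal distance between ball_center and seat below 0.012 m and z of ball_center in the frame of seat below 0.036 m and contact force between the fingers and ball below 0.1 N and linear speed of ball below 0.05 m/s), for 0.2 s.
2. the panel is swung shut (within 0.04 rad) (value of joint hinge below 0.04 rad), for 0.1 s.
3. with the panel shut, the fastener's slot is aligned with the marks (within 0.12 rad) (value of joint fastener between 1.45 and 1.69 rad and value of joint hinge below 0.04 rad), for 0.2 s.
At the end, for the whole second after the job is handed in: Fingers hold the shut panel (hinge within 0.02 rad) pressed at least 4.5 of 6 mm, with 5 to 30 N; slot within 0.12 rad of the marks; ball at rest in the ring, centre within 12 mm of its axis and under 36 mm above the well floor (horizontal distance between ball_center and seat below 0.012 m and z of ball_center in the frame of seat below 0.036 m and value of joint fastener between 1.45 and 1.69 rad and value of joint hinge below 0.02 rad and value of joint squeeze above 0.0045 m and contact force between the fingers and panel between 5 and 30 N and linear speed of ball below 0.05 m/s); the arm keeps its last pose, push and grip.
It fails at once if the ball is dropped or thrown into the well (faster than 0.6 m/s below the rim) (horizontal distance between ball_center and seat below 0.09 m and z of ball_center in the frame of seat below 0.1 m and linear speed of ball above 0.6 m/s).
It fails at once if the beaker is moved more than 30 mm (distance of beaker from where it was at the start of the episode above 0.03 m).
It fails at once if the jar is moved more than 30 mm (distance of jar from where it was at the start of the episode above 0.03 m).
It fails at once if the brush is moved more than 30 mm (distance of brush from where it was at the start of the episode above 0.03 m).
It also fails if it takes over 72 s, if anything falls off the work surface, if the arm or the gripper's body presses on something with over 40 N, if the wrist force passes 120 N, or if a joint passes its speed limit or range.

## Working session

There is one attempt and no reset: what is moved stays moved. The work goes in short steps, Python scripts to look and compute and a tool call to move; the robot and the scene stay as the last step left them, time stands still between calls to the robot, and variables do not carry over. Pictures are saved under pics/ and viewed, at most 10 in all, crops included, and the job is handed in when it is done.

Besides the shell and the picture viewer there is one more tool, called after "Request:" as name(argument=value, ...), one argument or row to a line, values as JSON. move_arm: Moves the arm, as the interface text tells. Scaled input: -1 to 1 covers 0.15 m each way for a shift and pi/2 rad each way for a turn. Its arguments: {"type":"object","properties":{"moves":{"type":"array"},"claw":{"type":"number"}},"required":["moves"]}

```bash
mkdir -p pics; ls
python3 - <<'E'
from cell import monitor,viewer
import cv2,numpy as np
ims=[]
for n in ["scene","top"]:
    im=viewer.read_camera(n); cv2.imwrite(f"pics/{n}0.png",im[:,:,::-1])
    i=viewer.camera_info(n); print(n,np.round(i["K"],1).tolist(),np.round(i["camera_from_world"],4).tolist())
print(monitor.state())
E
```

```text
pics
scene [[480.2, 0.0, 316.0], [0.0, 480.2, 239.8], [0.0, 0.0, 1.0]] [[0.2222, 0.9749, 0.0109, -168.452], [0.8214, -0.1812, -0.5407, -387.7459], [-0.5252, 0.1291, -0.8411, 1272.5988], [0.0, 0.0, 0.0, 1.0]]
top [[588.3, 0.0, 318.2], [0.0, 588.3, 241.8], [0.0, 0.0, 1.0]] [[-0.0066, -1.0, -0.0048, 40.4085], [-0.9914, 0.0072, -0.1305, 570.5693], [0.1305, 0.0039, -0.9914, 1363.6906], [0.0, 0.0, 0.0, 1.0]]
{'t': 0.1, 'joints': array([-1.30762832e+00,  4.91491563e-01,  1.55936572e+00, -1.95339746e-05,
        1.09170148e+00, -1.05604258e-01]), 'qvel': array([-1.36144516e-03, -2.76794821e-03,  8.78519320e-04, -5.14158285e-04,
       -7.39946401e-05,  2.41142352e-05]), 'tau': array([ 1.71722178e-03, -6.13623333e+01, -2.58606595e+01,  6.93946285e-02,
        4.69717314e-02, -6.15102022e-05]), 'eef_pos': array([ 225.25486833, -582.77755074,  214.13282781]), 'tcp_rot': array([-3.14063010e+00, -8.46060524e-05,  3.68781241e-01]), 'ft_force': array([ 0.13187813,  0.52172707, -0.15264158]), 'moment': array([ 0.03613718, -0.01478742, -0.02728344]), 'grip_force': 0.0, 'opening': 1.0027219477260378}
```

View pics/top0.png

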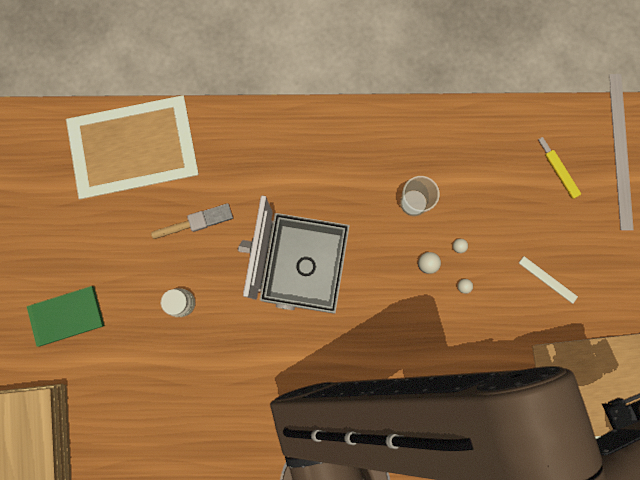

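View pics/scene0.png

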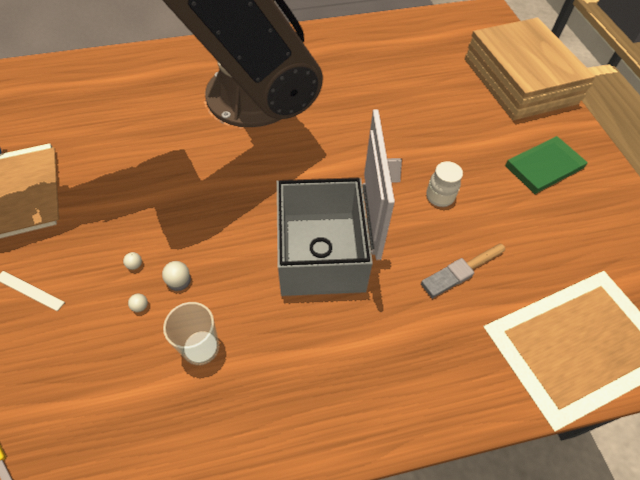

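The top view shows the large ball at (429,262), the ring at (306,266), the open chest with its panel to the left (+y), the beaker at (419,195), the jar at (178,302) and the brush at (200,220). In the scene view the ball is at (176,276) and the ring at (320,247).

```bash
cat > h.py <<'E'
import cv2,numpy as np
from cell import monitor,viewer
def ray(i,u,v):
    T=np.array(i["camera_from_world"]);R=T[:3,:3];c=-R.T@T[:3,3]
    d=R.T@np.linalg.inv(i["K"])@[u,v,1]; return c,d/np.linalg.norm(d)
def onz(i,u,v,z):
    c,d=ray(i,u,v); return c+d*(z-c[2])/d[2]
def tri(rs):
    A=sum(np.eye(3)-np.outer(d,d) for c,d in rs);b=sum((np.eye(3)-np.outer(d,d))@c for c,d in rs)
    return np.linalg.solve(A,b)
def proj(i,p):
    q=np.array(i["camera_from_world"])@np.r_[p,1];q=np.array(i["K"])@q[:3];return q[:2]/q[2]
def blob(mask,x0,y0,x1,y1):
    m=np.zeros_like(mask);m[y0:y1,x0:x1]=mask[y0:y1,x0:x1]
    n,l,s,c=cv2.connectedComponentsWithStats(m);k=1+np.argmax(s[1:,4]);return c[k],s[k],(l==k).astype(np.uint8)
E
python3 - <<'E'
from h import *
I={n:viewer.camera_info(n) for n in["scene","top"]}
P={n:cv2.imread(f"pics/{n}0.png") for n in I}
rs=[];rr=[]
for n,bb,rb in[("top",(410,245,445,280),(294,252,319,279)),("scene",(158,256,196,296),(306,234,336,262))]:
    hsv=cv2.cvtColor(P[n],cv2.COLOR_BGR2HSV);g=P[n].max(2)
    m=((hsv[:,:,1]<90)&(g>60)).astype(np.uint8)
    c,s,mm=blob(m,*bb);k=max(cv2.findContours(mm,0,2)[0],key=cv2.contourArea)
    (cx,cy),r=cv2.minEnclosingCircle(k);print(n,"ball",c,s,cx,cy,r)
    rs.append(ray(I[n],cx,cy));print(onz(I[n],cx,cy,28))
    c,s,mm=blob((g<60).astype(np.uint8),*rb);k=max(cv2.findContours(mm,0,2)[0],key=cv2.contourArea)
    e=cv2.fitEllipse(k);print("ring",c,s,e,onz(I[n],*e[0],18));rr.append(ray(I[n],*e[0]))
print("ball",tri(rs),"ring",tri(rr))
a=cv2.resize(P["top"][185:325,230:360],None,fx=4.2,fy=4.2,interpolation=cv2.INTER_CUBIC)
cv2.imwrite("pics/crop0.png",a)
E
```

```text
top ball [429.13315927 262.50130548] [418 252  23  22 383] 429.0 262.5 11.280613899230957
[ 520.31072222 -227.49558094   28.        ]
ring [305.59 266.03] [297 257  19  19 100] ((305.5225524902344, 266.12213134765625), (17.731019973754883, 18.01308250427246), 172.43698120117188) [514.62626033  67.28542036  18.        ]
scene ball [176.06507937 275.37460317] [162 261  28  30 630] 176.14077758789062 275.4611511230469 14.79841423034668
[ 525.18615687 -229.09413931   28.        ]
ring [320.41916168 247.32934132] [310 238  22  20 167] ((320.444580078125, 247.3086395263672), (19.16104507446289, 20.9848690032959), 92.92304992675781) [516.92657752  64.23279687  18.        ]
ball [ 521.00522955 -229.63076452   20.87296893] ring [514.73780249  66.13236037  14.00699382]
```

View pics/crop0.png

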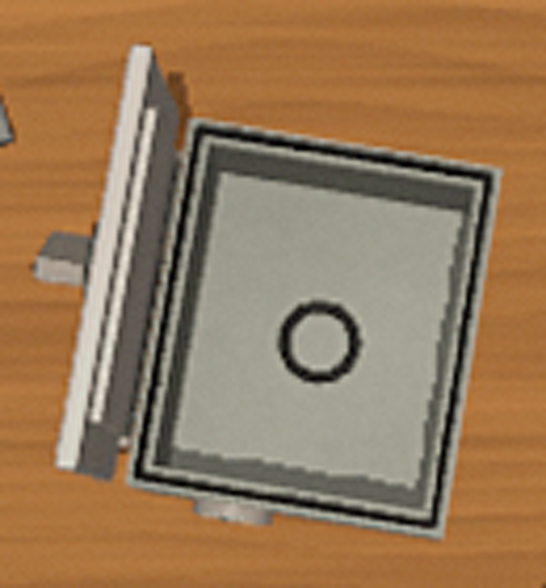

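The crop shows the outer rim corners at about (195,118), (500,170), (443,537) and (128,487). The panel's free edge runs from (140,48) to (66,467).

Run:
```python
from h import *
i=viewer.camera_info("top")
q=[(195,118),(500,170),(443,537),(128,487)]
p=np.array([onz(i,u/4.2+230-.4,v/4.2+185-.4,115) for u,v in q])[:,:2]
print(p.round(1),p.mean(0))
for a,b in[(0,1),(1,2),(2,3),(3,0)]:
    d=p[b]-p[a];print(np.hypot(*d),(np.arctan2(d[1],d[0])+np.pi/4)%(np.pi/2)-np.pi/4)
# panel tilt: free edge outer corner; try theta
yaw=-.165;o=np.array([515,66.]);ex=np.array([np.cos(yaw),np.sin(yaw)]);ey=np.array([-ex[1],ex[0]])
for th in(1.57,1.7,1.8,1.9,1.95):
    for lx in(100,-100):
        out=[]
        for t in(0,10): # underside/outer
            y=90-175*np.cos(th)+t*np.sin(th)*1; z=121+175*np.sin(th)+t*np.cos(th)
            P=np.r_[o+lx*ex+y*ey,z]; u=proj(i,P);out.append(((u-[230,185]+.4)*4.2).round())
        print(th,lx,out)
```

```text
[[ 6.277e+02  1.311e+02]
 [ 5.981e+02 -3.290e+01]
 [ 4.026e+02 -2.000e-01]
 [ 4.299e+02  1.660e+02]] [514.58486162  65.99543745]
166.65972580907643 -0.17854425463817347
198.289782012629 -0.16544119269980095
168.49080268715812 -0.16312133425676123
200.8728193183143 -0.17462589053900912
1.57 100 [array([150.,  47.]), array([129.,  44.])]
1.57 -100 [array([ 76., 472.]), array([ 55., 468.])]
1.7 100 [array([103.,  40.]), array([82., 38.])]
1.7 -100 [array([ 28., 464.]), array([  7., 461.])]
1.8 100 [array([67., 36.]), array([48., 34.])]
1.8 -100 [array([ -8., 459.]), array([-28., 455.])]
1.9 100 [array([34., 33.]), array([15., 31.])]
1.9 -100 [array([-43., 453.]), array([-61., 450.])]
1.95 100 [array([17., 31.]), array([-1., 30.])]
1.95 -100 [array([-59., 451.]), array([-77., 448.])]
```

```bash
cat >> h.py <<'E'
O=np.array([515,66.]);CY=-.17
def chest(x,y,z):
    c,s=np.cos(CY),np.sin(CY);return np.array([O[0]+c*x-s*y,O[1]+s*x+c*y,z])
def go(target,yaw=None,step=40):
    s=monitor.state();p=s["eef_pos"];w=s["tcp_rot"][2];d=np.array(target)-p
    if yaw is not None: print("turn total",round((w-yaw)/(np.pi/2),4));w=yaw
    c,q=np.cos(w),np.sin(w)
    t=np.array([c*d[0]+q*d[1],q*d[0]-c*d[1],-d[2]])/150
    print("t",round(s["t"],2),"pos",p.round(1),"yaw",round(s["tcp_rot"][2],4),"F",s["ft_force"].round(1),"shift total",t.round(4),"min rows",np.linalg.norm(t)*150/step)
E
python3 - <<'E'
from h import *
i=viewer.camera_info("top")
print("beaker base",onz(i,414,203,3),"rim",onz(i,420,194,110),"small",onz(i,460,245,18),onz(i,465,286,18),"jar",onz(i,174,302,85),"brush",onz(i,230,212,10))
go([521,-228.5,150],0.95)
E
```

```text
beaker base [ 669.87571781 -199.83127593    3.        ] rim [ 669.45552511 -196.73308419  110.        ] small [ 563.07151524 -305.32436729   18.        ] [ 464.30315072 -313.49641497   18.        ] jar [428.92935235 364.76316232  85.        ] brush [649.50288422 251.79695909  10.        ]
turn total -0.37
t 0.1 pos [ 225.3 -582.8  214.1] yaw 0.3688 F [ 0.1  0.5 -0.2] shift total [3.068  0.2299 0.4276] min rows 11.648250551900112
```

Request:
move_arm(
  moves=[0,0,0.1,-0.0925,0,0,0.1,-0.0925,0,0,0.1,-0.0925,0,0,0.1,-0.0925],
  claw=75,
)

```text
t: 0.6
eef_pos: [225.3, -582.8, 153.8]
tcp_rot: [-3.141, -0.0, 0.955]
ft_force: [-0.1, -0.5, 0.0]
opening: 0.796
grip_force: 0.0
```

Request:
move_arm(
  moves=[0.3,0.023,0,0,0.3,0.023,0,0,0.3,0.023,0,0,0.3,0.023,0,0,0.3,0.023,0,0,0.3,0.023,0,0,0.3,0.023,0,0,0.3,0.023,0,0,0.3,0.023,0,0,0.3,0.023,0,0],
)

```text
t: 1.85
eef_pos: [515.9, -235.7, 154.5]
tcp_rot: [-3.141, 0.0, 0.95]
ft_force: [0.8, -0.8, -0.5]
opening: 0.791
grip_force: 0.0
```

Request:
move_arm(
  moves=[0.068,0,0,0,0,0,0,0,0,0,0,0],
)

```text
t: 2.22
eef_pos: [520.4, -229.6, 154.6]
tcp_rot: [-3.141, 0.0, 0.949]
ft_force: [-0.0, -0.5, 0.5]
opening: 0.787
grip_force: 0.0
```

Run:
```python
from h import *
i=viewer.camera_info("wrist")
P=viewer.read_camera("wrist");cv2.imwrite("pics/w1.png",P[:,:,::-1])
go([521,-228.5,21],0.95)
print(proj(i,[521,-228.5,28]))
```

```text
turn total -0.0008
t 2.27 pos [ 520.4 -229.7  154.6] yaw 0.9487 F [-0.2 -0.1  0.5] shift total [ 0.0084 -0.0015  0.8907] min rows 3.340284158484797
[318.08479716 226.66581382]
```

View pics/w1.png

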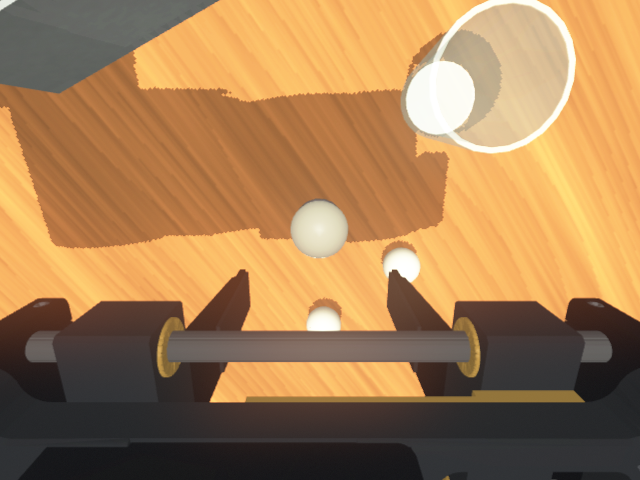

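The wrist view shows the ball centred at about (320,229), within 2–3 px of the prediction. The small balls are clear of the fingers.

Run:
```python
from h import *
i=viewer.camera_info("wrist");print(onz(i,320,229,28));p=onz(i,320,229,28)
go([(p[0]+521)/2,(p[1]-228.5)/2,21],0.95)
```

```text
[ 521.13401025 -231.3931867    28.        ]
turn total -0.0008
t 2.27 pos [ 520.4 -229.7  154.6] yaw 0.9487 F [-0.2 -0.1  0.5] shift total [8.000e-04 4.500e-03 8.907e-01] min rows 3.3401747764435674
```

Request:
move_arm(
  moves=[0,0.004,0.25,0,0,0,0.25,0,0,0,0.2,0,0,0,0.12,0,0,0,0.07,0,0,0,0,0],
)

```text
t: 3.02
eef_pos: [521.2, -229.5, 20.9]
tcp_rot: [-3.141, 0.0, 0.949]
ft_force: [0.5, 0.4, 0.6]
opening: 0.785
grip_force: 0.0
```

Request:
move_arm(
  moves=[0,0,0,0,0,0,0,0,0,0,0,0,0,0,0,0,0,0,0,0,0,0,0,0],
  claw=30,
)

```text
t: 3.78
eef_pos: [521.7, -229.2, 21.4]
tcp_rot: [3.141, 0.0, 0.95]
ft_force: [-1.7, 0.1, 5.6]
opening: 0.535
grip_force: 30.0
```

Request:
move_arm(
  moves=[0,0,-0.1,0,0,0,-0.2,0,0,0,-0.3,0,0,0,-0.3,0,0,0,-0.3,0,0,0,-0.2,0,0,0,0,0],
)

```text
t: 4.65
eef_pos: [522.0, -229.3, 233.7]
tcp_rot: [3.137, -0.0, 0.95]
ft_force: [0.1, -0.6, -1.3]
opening: 0.536
grip_force: 30.0
```

Run:
```python
from h import *
O
go(chest(0,0,220),1.40)
```

```text
turn total -0.2864
t 4.65 pos [ 522.  -229.3  233.7] yaw 0.9501 F [ 0.1 -0.6 -1.3] shift total [ 1.9318 -0.3807  0.0912] min rows 7.391546037262811
```

Request:
move_arm(
  moves=[0,0,0,-0.0955,0,0,0,-0.0955,0,0,0,-0.0955,0,0,0,0],
)

```text
t: 5.15
eef_pos: [521.1, -228.8, 230.0]
tcp_rot: [-3.14, -0.001, 1.399]
ft_force: [0.1, -0.0, -2.3]
opening: 0.534
grip_force: 30.0
```

Request:
move_arm(
  moves=[0.1,-0.02,0,0,0.22,-0.043,0,0,0.22,-0.043,0,0,0.22,-0.043,0,0,0.22,-0.043,0,0,0.22,-0.043,0,0,0.22,-0.043,0,0,0.22,-0.043,0,0,0.2,-0.04,0,0,0.09,-0.02,0,0],
)

```text
t: 6.4
eef_pos: [513.8, 67.8, 231.0]
tcp_rot: [-3.141, 0.0, 1.4]
ft_force: [-0.1, -0.1, -1.3]
opening: 0.532
grip_force: 30.0
```

Run:
```python
from h import *
i=viewer.camera_info("wrist")
P=viewer.read_camera("wrist");cv2.imwrite("pics/w2.png",P[:,:,::-1])
go(chest(0,0,120),1.40)
print(proj(i,chest(0,0,20)),[proj(i,chest(a,b,115)).round() for a,b in((88,73),(-88,73),(-88,-73),(88,-73))])
```

```text
turn total 0.0002
t 6.45 pos [513.8  68.2 231. ] yaw 1.4003 F [-0.3  1.  -0.4] shift total [-0.0133  0.0102  0.7401] min rows 2.776088725582667
[319.90303992 210.34051618] [array([429., 146.]), array([212., 146.]), array([226., 308.]), array([415., 308.])]
```

View pics/w2.png

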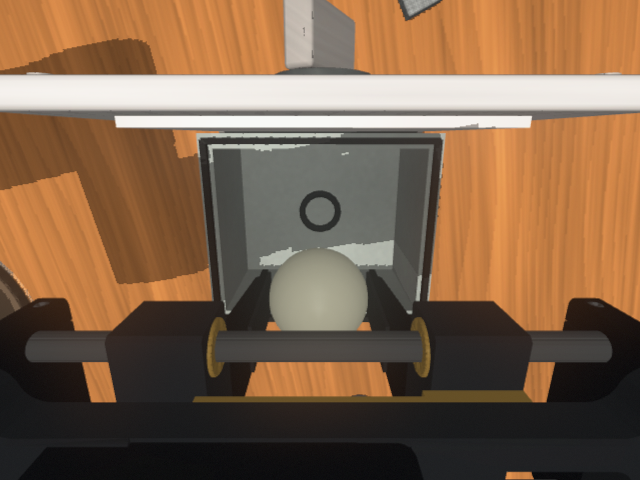

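The ring is at (320,211), on prediction, and the rim is square to the tool.

Run:
```python
from h import *
i=viewer.camera_info("wrist");T=np.array(i["camera_from_world"]);c=-T[:3,:3].T@T[:3,3]
print(c-monitor.state()["eef_pos"]); print([proj(i,chest(100,y,z)).round() for y,z in((90,296),(100,296),(90,121))])
go(chest(0,0,60),1.40)
```

```text
[ 13.36847294  77.66710344 170.7369516 ]
[array([669., 103.]), array([680.,  65.]), array([449., 124.])]
turn total 0.0002
t 6.45 pos [513.8  68.2 231. ] yaw 1.4003 F [-0.3  1.  -0.4] shift total [-0.0133  0.0102  1.1401] min rows 4.275839227483738
```

Request:
move_arm(
  moves=[-0.013,0.01,0.15,0,0,0,0.25,0,0,0,0.25,0,0,0,0.2,0,0,0,0.15,0,0,0,0.07,0,0,0,0.03,0,0,0,0,0],
)

```text
t: 7.45
eef_pos: [515.9, 63.6, 66.5]
tcp_rot: [3.141, 0.0, 1.4]
ft_force: [0.6, 0.2, -0.3]
opening: 0.535
grip_force: 30.0
```

Run:
```python
from h import *
go(chest(0,0,43),1.40)
```

```text
turn total -0.0002
t 7.45 pos [515.9  63.6  66.5] yaw 1.3997 F [ 0.6  0.2 -0.3] shift total [ 0.0148 -0.0083  0.1567] min rows 0.5910138694217244
```

Request:
move_arm(
  moves=[0.014,-0.006,0.05,0,0,0,0.04,0,0,0,0.03,0,0,0,0,0],
)

```text
t: 7.95
eef_pos: [514.9, 66.0, 47.7]
tcp_rot: [-3.141, 0.0, 1.4]
ft_force: [-0.9, 1.0, -1.1]
opening: 0.534
grip_force: 30.0
```

Request:
move_arm(
  moves=[0,0,0.02,0,0,0,0.015,0,0,0,0,0],
)

```text
t: 8.32
eef_pos: [515.0, 65.9, 42.7]
tcp_rot: [-3.141, 0.0, 1.4]
ft_force: [-1.3, 0.2, -1.2]
opening: 0.537
grip_force: 30.0
```

Run:
```python
from h import *
go(chest(0,0,41),1.40)
```

```text
turn total -0.0
t 8.32 pos [515.   65.9  42.7] yaw 1.4 F [-1.3  0.2 -1.2] shift total [ 0.0004 -0.0002  0.0115] min rows 0.04329911769829818
```

Request:
move_arm(
  moves=[0,0,0.012,0,0,0,0.008,0,0,0,0,0],
)

```text
t: 8.7
eef_pos: [515.0, 65.9, 39.8]
tcp_rot: [-3.142, 0.0, 1.4]
ft_force: [0.3, -0.3, -1.1]
opening: 0.536
grip_force: 30.0
```

Request:
move_arm(
  moves=[0,0,0.012,0,0,0,0,0],
)

```text
t: 8.95
eef_pos: [515.0, 66.0, 37.9]
tcp_rot: [-3.141, 0.0, 1.4]
ft_force: [0.4, 0.6, -1.7]
opening: 0.532
grip_force: 30.0
```

Request:
move_arm(
  moves=[0,0,0,0,0,0,0,0,0,0,0,0,0,0,0,0,0,0,0,0],
  claw=72,
)

```text
t: 9.57
eef_pos: [515.1, 66.0, 38.1]
tcp_rot: [3.142, 0.0, 1.4]
ft_force: [-1.0, -0.2, -0.1]
opening: 0.762
grip_force: 0.0
```

Request:
move_arm(
  moves=[0,0,-0.05,0,0,0,-0.15,0,0,0,-0.3,0,0,0,-0.3,0,0,0,-0.35,0,0,0,-0.35,0,0,0,-0.35,0,0,0,0,0],
)

```text
t: 10.58
eef_pos: [515.9, 66.0, 319.7]
tcp_rot: [3.134, -0.001, 1.4]
ft_force: [-0.1, 0.5, -0.6]
opening: 0.757
grip_force: 0.0
```

Run:
```python
from h import *
P=viewer.read_camera("wrist");i=viewer.camera_info("wrist")
cv2.imwrite("pics/w3.png",P[:,:,::-1]);print(proj(i,chest(0,0,40)))
go(chest(0,0,315),1.40)
```

```text
[317.70630494 198.99421388]
turn total 0.0001
t 10.62 pos [515.1  66.  317.3] yaw 1.4001 F [ 0.9  0.2 -0.3] shift total [-0.0003 -0.0007  0.0154] min rows 0.057853020474915307
```

View pics/w3.png

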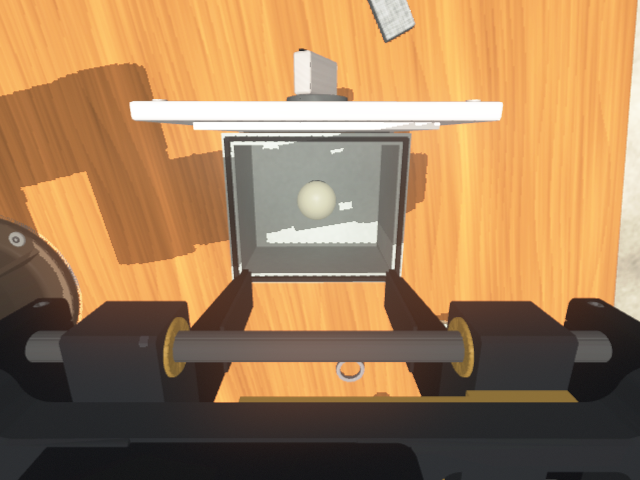

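The ball is at (317,200) against a predicted (318,199), so it is seated. Next I move over behind the panel with the fingers shut.

Request:
move_arm(
  moves=[0,0.1,-0.05,0,0.13,0.1,0,0,0.25,0.1,0,0,0.25,0,0,0,0.2,0,0,0,0.03,0,0,0,0,0,0.1,0,0,0,0.1,0,0,0,0.08,0,0,0,0,0],
  claw=0,
)

```text
t: 11.88
eef_pos: [581.0, 184.9, 279.9]
tcp_rot: [-3.14, 0.001, 1.399]
ft_force: [-0.8, -0.5, -0.1]
opening: 0.005
grip_force: 0.0
```

Run:
```python
from h import *
th=np.r_[np.linspace(1.57,.05,13)]
p=np.c_[100-160*np.cos(th)+10*np.sin(th),121+160*np.sin(th)+10*np.cos(th)]
p0=chest(0,0,0);s=monitor.state()["eef_pos"];d=(s-p0)[:2]
print("now chest y",d@[np.cos(1.4008),np.sin(1.4008)],"x",d@[np.cos(-.17),np.sin(-.17)],s[2])
print(p[0]);D=np.diff(p,axis=0)/150;print(np.c_[th[1:],D[:,0],-D[:,1]].round(3))
go(chest(45,p[0,0],p[0,1]-3))
```

```text
now chest y 128.37329216280955 x 44.971593337047196 279.859876486338
[109.87258456 281.00791254]
[[ 1.443 -0.135  0.   ]
 [ 1.317 -0.134  0.017]
 [ 1.19  -0.131  0.034]
 [ 1.063 -0.126  0.05 ]
 [ 0.937 -0.118  0.066]
 [ 0.81  -0.109  0.08 ]
 [ 0.683 -0.098  0.093]
 [ 0.557 -0.085  0.105]
 [ 0.43  -0.071  0.115]
 [ 0.303 -0.056  0.123]
 [ 0.177 -0.04   0.129]
 [ 0.05  -0.024  0.133]]
t 11.88 pos [581.  184.9 279.9] yaw 1.3994 F [-0.8 -0.5 -0.1] shift total [-0.1233  0.0004  0.0123] min rows 0.4648338894819237
```

Request:
move_arm(
  moves=[-0.12,0,0,0,-0.135,0,0,0,-0.134,0,0.017,0,-0.131,0,0.034,0,-0.126,0,0.05,0,-0.118,0,0.066,0,-0.109,0,0.08,0,0,0,0,0],
)

```text
t: 12.88
eef_pos: [558.5, 55.2, 242.7]
tcp_rot: [-3.139, 0.001, 1.399]
ft_force: [0.6, 0.3, 0.3]
opening: 0.006
grip_force: 0.0
```

```bash
cat > a.py <<'E'
from h import *
import sys
P=viewer.read_camera("scene")
if len(sys.argv)>1: cv2.imwrite("pics/"+sys.argv[1],P[:,:,::-1])
s=monitor.state()["eef_pos"];d=(s-chest(0,0,0))[:2]
print("chest y",d@[np.cos(1.4008),np.sin(1.4008)],"x",d@[np.cos(-.17),np.sin(-.17)],s[2],monitor.state()["ft_force"])
E
python3 a.py s4.png
```

```text
chest y -2.5486098670402826 x 44.93329433194534 243.3417253598957 [-1.06887226  0.03310571 -0.12076311]
```

View pics/s4.png

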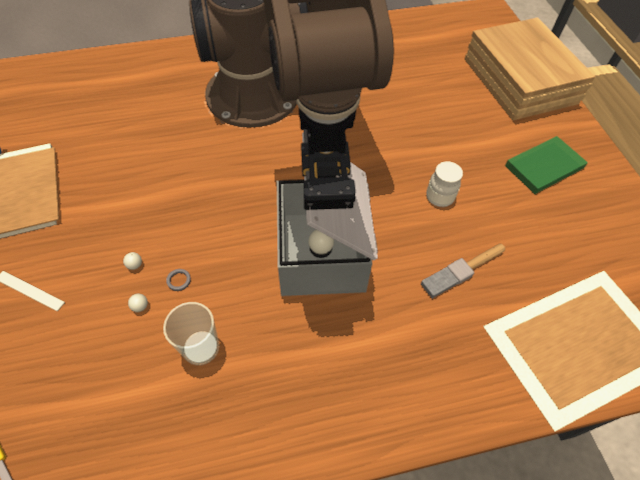

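The panel is partly closed, with its free edge at about (320,225)–(375,255), and is following the fingers. I continue the arc.

Request:
move_arm(
  moves=[-0.098,0,0.093,0,-0.085,0,0.105,0,-0.071,0,0.115,0,-0.056,0,0.123,0,-0.04,0,0.129,0,-0.02,0,0.11,0,0,0,0,0],
)

```text
t: 13.8
eef_pos: [548.9, 1.4, 141.4]
tcp_rot: [-3.139, 0.0, 1.4]
ft_force: [-0.4, 0.5, 0.9]
opening: 0.006
grip_force: 0.0
```

```bash
python3 a.py s5.png
```

```text
chest y -57.71316398950806 x 44.727059434689785 142.25027949922162 [ 0.69606301 -0.10717645  0.69607617]
```

Request:
move_arm(
  moves=[0,0,0.035,0,0,0,0.03,0,0,0,0.008,0,0,0,0,0],
)

```text
t: 14.35
eef_pos: [549.6, 1.8, 131.8]
tcp_rot: [-3.142, 0.0, 1.4]
ft_force: [0.3, -0.5, -0.1]
opening: 0.005
grip_force: 0.0
```

Request:
move_arm(
  moves=[0,0,0.006,0,0,0,0,0,0,0,0,0],
)

```text
t: 14.72
eef_pos: [549.7, 1.7, 131.0]
tcp_rot: [3.141, 0.0, 1.4]
ft_force: [0.2, 0.5, 1.1]
opening: 0.008
grip_force: 0.7
```

Request:
move_arm(
  moves=[0,0,0.008,0,0,0,0,0,0,0,0,0],
)

```text
t: 15.1
eef_pos: [549.7, 1.7, 129.8]
tcp_rot: [3.141, 0.0, 1.4]
ft_force: [-0.0, 0.4, 4.1]
opening: 0.005
grip_force: 1.8
```

Request:
move_arm(
  moves=[0,0,0.008,0,0,0,0,0,0,0,0,0],
)

```text
t: 15.48
eef_pos: [549.7, 1.7, 128.6]
tcp_rot: [3.141, 0.0, 1.4]
ft_force: [-0.7, 0.8, 4.9]
opening: 0.005
grip_force: 2.3
```

Request:
move_arm(
  moves=[0,0,-0.2,0,-0.1,-0.1,-0.25,0,-0.15,-0.15,-0.2,0,0,-0.05,0,0,0,0,0,0],
  claw=50,
)

```text
t: 16.1
eef_pos: [498.6, -27.3, 225.3]
tcp_rot: [-3.141, -0.0, 1.4]
ft_force: [0.4, 0.0, -0.5]
opening: 0.474
grip_force: 0.0
```

Run:
```python
from h import *
i=viewer.camera_info("wrist");P=viewer.read_camera("wrist")
cv2.imwrite("pics/w5.png",P[:,:,::-1])
print(proj(i,chest(0,-40,161)),[proj(i,chest(a,b,131)).round() for a,b in((100,85),(-100,85),(-36,-40),(36,-40))])
go(chest(0,-40,170),1.4)
```

```text
[319.08462149 173.70851561] [array([470., -23.]), array([168., -22.]), array([272., 170.]), array([366., 170.])]
turn total 0.0
t 16.15 pos [498.9 -27.3 225. ] yaw 1.4001 F [ 0.4  0.4 -1.5] shift total [0.3642 0.     0.3668] min rows 1.938447761211086
```

View pics/w5.png

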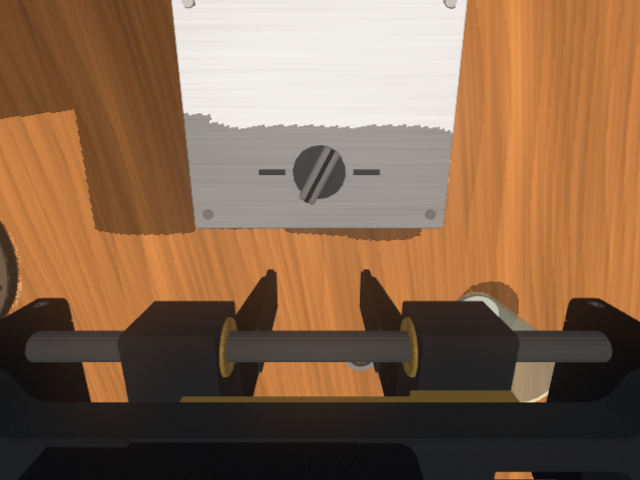

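The panel is shut. The slot is not along y at the start: it leans clockwise, running from (308,200) to (331,150). The marks are level at row 172. I measure the wing angle.

Run:
```python
from h import *
i=viewer.camera_info("wrist");P=cv2.imread("pics/w5.png");g=P.max(2)
sub=g[140:210,290:350];m=np.zeros_like(g)
yy,xx=np.mgrid[0:480,0:640]
m[((xx-319)**2+(yy-172)**2<24**2)&(g>85)]=1
c,s,mm=blob(m,290,140,350,210);ps=np.argwhere(mm)[:,::-1].astype(float)
w=np.array([onz(i,u,v,161)[:2] for u,v in ps]);mu=w.mean(0);e=np.linalg.svd(w-mu)[2][0]
print(s,len(ps),mu,chest(0,-40,0),"ang",np.arctan2(*e[::-1]))
a=np.arctan2(e[1],e[0])%np.pi
print("fastener",(CY+np.pi/2-a))
go(chest(0,-40,170),a)
```

```text
[303 149  27  44 345] 345 [506.5467683   29.46563616] [508.23270604  26.57660932   0.        ] ang -2.229342122695559
fastener 0.4885457959006625
turn total 0.3105
t 16.15 pos [498.9 -27.3 225. ] yaw 1.4001 F [ 0.4  0.4 -1.5] shift total [ 0.3217 -0.1706  0.3668] min rows 1.938447761211086
```

Request:
move_arm(
  moves=[0,0,0,0.1,0,0,0,0.105,0,0,0,0.105,0.16,-0.085,0,0,0.16,-0.085,0,0,0,0,0.2,0,0,0,0.15,0,0,0,0,0],
)

```text
t: 17.15
eef_pos: [507.6, 26.5, 171.3]
tcp_rot: [-3.138, 0.003, 0.914]
ft_force: [-0.2, -0.3, -0.4]
opening: 0.524
grip_force: 0.0
```

Run:
```python
from h import *
go(chest(0,-40,141),0.92)
```

```text
turn total -0.004
t 17.15 pos [507.6  26.5 171.3] yaw 0.9138 F [-0.2 -0.3 -0.4] shift total [0.0029 0.0032 0.2018] min rows 0.7570751107699795
```

Request:
move_arm(
  moves=[0.003,0.003,0.1,0,0,0,0.07,0,0,0,0.03,0,0,0,0,0],
)

```text
t: 17.65
eef_pos: [508.7, 26.0, 143.4]
tcp_rot: [-3.141, 0.0, 0.913]
ft_force: [0.2, 0.1, -0.6]
opening: 0.527
grip_force: 0.0
```

Request:
move_arm(
  moves=[0,0,0,0,0,0,0,0,0,0,0,0,0,0,0,0,0,0,0,0,0,0,0,0],
  claw=0,
)

```text
t: 18.4
eef_pos: [508.7, 26.1, 143.6]
tcp_rot: [3.142, -0.0, 0.913]
ft_force: [-0.3, 0.7, 1.4]
opening: 0.124
grip_force: 30.0
```

Run:
```python
from h import *
go(chest(0,-40,141),-0.17);s=monitor.state();print(s["moment"],s["joints"])
```

```text
turn total 0.6895
t 18.4 pos [508.7  26.1 143.6] yaw 0.913 F [-0.3  0.7  1.4] shift total [-0.0037 -0.0026  0.0171] min rows 0.06622329871415973
[ 0.08269871  0.07320242 -0.03193254] [-7.84615167e-02  4.20945560e-01  1.91906570e+00 -1.14673083e-05
  8.01542525e-01  5.79296647e-01]
```

Pinched at 11.8 mm. Next I turn by 0.69.

Request:
move_arm(
  moves=[0,0,0,0.08,0,0,0,0.08,0,0,0,0.08,0,0,0,0.08,0,0,0,0.08,0,0,0,0.08,0,0,0,0.08,0,0,0,0.08,0,0,0,0.05,0,0,0,0],
)

```text
t: 19.65
eef_pos: [508.8, 25.5, 143.6]
tcp_rot: [3.141, -0.0, -0.17]
ft_force: [-1.0, -5.9, 0.7]
opening: 0.124
grip_force: 30.0
```

Request:
move_arm(
  moves=[0,0,0,0,0,0,0,0],
)

```text
t: 19.9
eef_pos: [508.9, 25.6, 143.6]
tcp_rot: [3.141, -0.0, -0.169]
ft_force: [-0.7, -5.8, 2.0]
opening: 0.122
grip_force: 30.0
```

Request:
move_arm(
  moves=[0,0,0,0,0,0,0,0,0,0,0,0,0,0,-0.1,0,0,0,-0.25,0,-0.15,0,-0.25,0,-0.15,0,0,0,-0.1,0,0,0,0,0,0,0],
  claw=50,
)

```text
t: 21.02
eef_pos: [449.1, 36.4, 233.9]
tcp_rot: [3.142, -0.0, -0.17]
ft_force: [1.1, 0.0, -0.6]
opening: 0.523
grip_force: 0.0
```

Run:
```python
from h import *
i=viewer.camera_info("wrist");P=viewer.read_camera("wrist")
cv2.imwrite("pics/w6.png",P[:,:,::-1])
print(proj(i,chest(0,-40,161)),[proj(i,chest(a,b,133)).round() for a,b in((-36,-40),(36,-40))])
go(chest(0,15,145),-.17)
```

```text
[316.98309392 165.33684383] [array([317., 208.]), array([317., 113.])]
turn total -0.0004
t 21.07 pos [449.8  36.3 233.7] yaw -0.1707 F [-0.2  0.5 -0.8] shift total [ 0.3947 -0.369   0.5916] min rows 3.0044651653502243
```

View pics/w6.png

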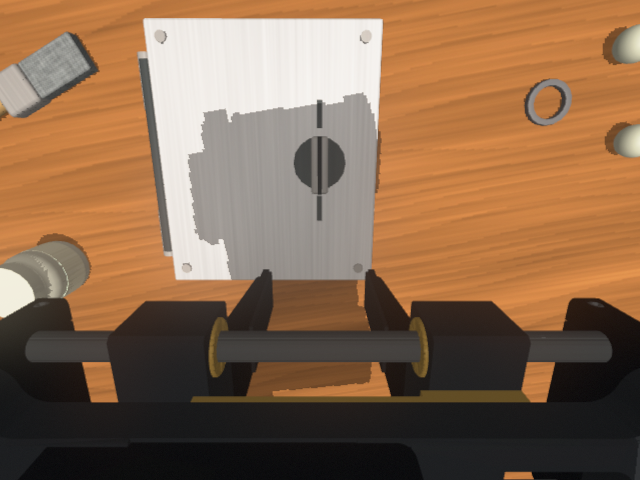

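The slot is in line with both marks along column 319. I now shut the fingers and press at the panel's middle.

Request:
move_arm(
  moves=[0.13,-0.12,0,0,0.13,-0.12,0,0,0.13,-0.125,0,0,0,0,0.2,0,0,0,0.25,0,0,0,0.12,0,0,0,0.06,0,0,0,0,0],
  claw=0,
)

```text
t: 22.08
eef_pos: [516.9, 80.2, 138.6]
tcp_rot: [3.141, 0.001, -0.171]
ft_force: [-0.3, -0.2, 1.1]
opening: 0.007
grip_force: 0.0
```

```bash
python3 a.py
```

```text
chest y 14.348366384697673 x -0.40038308423076957 139.21188343458346 [-0.41701179 -0.7303485  -0.19384401]
```

Request:
move_arm(
  moves=[0,0,0.03,0,0,0,0.02,0,0,0,0.01,0,0,0,0.01,0,0,0,0,0,0,0,0,0],
)

```text
t: 22.88
eef_pos: [516.7, 80.2, 128.8]
tcp_rot: [3.142, -0.001, -0.171]
ft_force: [-0.4, -0.3, 5.0]
opening: 0.005
grip_force: 2.6
```

Request:
move_arm(
  moves=[0,0,0.008,0,0,0,0.008,0,0,0,0,0,0,0,0,0],
)

```text
t: 23.38
eef_pos: [516.7, 80.2, 126.6]
tcp_rot: [-3.142, -0.001, -0.171]
ft_force: [-0.4, -0.4, 7.5]
opening: 0.004
grip_force: 3.6
```

Request:
move_arm(
  moves=[0,0,0.007,0,0,0,0.006,0,0,0,0,0,0,0,0,0],
)

```text
t: 23.88
eef_pos: [516.8, 80.3, 124.7]
tcp_rot: [-3.142, -0.001, -0.171]
ft_force: [-2.9, -1.3, 8.4]
opening: 0.003
grip_force: 4.4
```

Request:
move_arm(
  moves=[0,0,0.003,0,0,0,0,0,0,0,0,0],
)

```text
t: 24.25
eef_pos: [516.8, 80.2, 124.5]
tcp_rot: [-3.142, -0.001, -0.171]
ft_force: [-2.1, -1.1, 10.4]
opening: 0.006
grip_force: 5.6
```

Request:
move_arm(
  moves=[0,0,0.003,0,0,0,0,0,0,0,0,0,0,0,0,0],
)

```text
t: 24.75
eef_pos: [516.9, 80.2, 124.3]
tcp_rot: [-3.141, -0.001, -0.171]
ft_force: [-2.7, -1.8, 14.0]
opening: 0.003
grip_force: 7.0
```

Request:
move_arm(
  moves=[0,0,0,0,0,0,0,0,0,0,0,0],
)

```text
t: 25.12
eef_pos: [516.9, 80.2, 124.3]
tcp_rot: [-3.141, -0.001, -0.171]
ft_force: [-3.1, -1.2, 13.9]
opening: 0.004
grip_force: 7.0
```

Steady at 14 N and stopped dead at 124.3 mm, so the panel is home.

```bash
python3 -c "
from cell import order
print(order.job_done())"
```

```text
the job is handed in; nothing more can be done
None
```

I handed the job in at about 25 s: the ball is in the well's ring, the panel is shut, the slot is in line with the marks, and the fingers are holding the panel fully home at about 14 N; the judge returned no verdict.

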